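# Show the faulty router antenna to the inspection camera

### The arm

A 7-joint arm with a two-finger parallel gripper is mounted at the origin on the work surface. World frame = base frame: x ahead of the robot, y to its left, z up, the work surface at z = 0. Lengths are in m, angles in rad, forces in N, time in s.
With the tool pointing down it reaches from about 0.425 to 0.95 m from the base axis. Payload 16.7 kg.
Tool frame: the origin (TCP) lies at the very end of the fingers, on their centre line; the grasp point (between the pads) lies 19 mm behind it; z points along the fingers, y is the line along which they close (so a half turn about z gives the same grasp; the last joint's range is limited). The gripper opens to 94 mm and grips with 3 to 60 N. Pads are 16 mm wide; open, the fingers measure 119 mm over their backs; the gripper's body (75 mm by 177 mm) begins 78 mm behind the grasp point.
Start: joints at [-1.478, 0.426, 0.074, 1.606, -0.034, 1.111, -0.067], TCP at [0.162, 0.655, 0.177] pointing down, gripper open.
Joint ranges: [-2.85, 2.85], [-0.5, 2.14], [-1.23, 1.37], [0.21, 2.46], [-1.02, 4.16], [0.16, 2.05], [-2.73, 2.73]. Speed limits (rad/s): [1.89, 1.89, 2.39, 2.39, 3.01, 3.01, 3.01].

### API

Orientations are given as a rotation vector (axis times angle).
In Python, from plant import sensors, vision, ticket gives the robot as it stands. The module is installed in compiled form; this text tells all that it offers.
- The arm moves only by the tool apply_moves, never from a script. Its arguments are lists of equal length, an entry for each row: "travel": the shift along the tool's x, y, z in a scale on which 1.0 is 80 cm, a list of three; "dr": the turn, a rotation vector about the tool's x, y, z in fractions of the full range, 1 being 4 rad, a list of three; "grip": the opening, from -1 (shut) to 1 (fully open). In form: {"travel": [[x, y, z], ...], "dr": [[ax, ay, az], ...], "grip": [grip, ...]}. A call has 1 to 8 rows; each row is the pose to reach, as a shift and turn from the pose commanded when the call began, along the tool's axes at that moment; what a row does not reach only later rows make up. A row lasts 1/12 s, in which the tool goes at most 41.7 mm and 7.16 degrees, less where a joint would pass 70% of its speed; a pose out of reach is approached as far as the arm can. No shift or turn number may pass 1 either way. A call with a gripper value outside its range is refused whole. The fingers move at their own pace and stop on an object; "newtons" is the grip in N (left out, the last holds). Time passes only in rows, so rows that repeat a pose let the fingers close. It gives the time, the measured TCP pose, the force, the opening and the grip force at its end, in the units of the state.
- sensors.get_obs(): the state, without advancing time (a new reading comes with each control period).
- vision.capture(name): name is "side" or "top"; returns a dict with "image" (420x560x3 uint8, blue, green, red), "camera_matrix" (3x3 intrinsics, pixels), "T" (4x4, takes a point from camera to world coordinates). Camera axes: x right, y up, looking along -z (the intrinsics and any distortion apply to the point x, -y, -z); pixel columns grow to the right and rows downward; lengths in m; the calibration is good to about 2 mm. A picture is of the moment at which its call begins. There is no depth.
- ticket.hand_in(): hands the job in; it is judged then, once.
The state is a dict: "time": time; "qpos": joint angles; "qd": joint speeds; "joint_efforts": joint torques, N m; "tcp_pos": TCP position; "eef_rot": TCP orientation; "contact_force": force on the tool from outside, world axes, zero at the start; "wrist_torque": the same for the moment, N m; "gripper_width": finger opening in m; "grasp_force": force on a finger pad.
Only numpy, scipy, OpenCV 4.12 (cv2) and the standard library are available. Lean on these libraries where they do the work, as an engineer would, in place of code of your own. Each camera call takes 0.05 s, during which the arm holds its last target. There are 200 camera calls.

### The job

Press the red cap of the air-duster can all the way down and let it spring back up, to blow the dust off the antenna sockets; then pull the antenna with the orange bands out of the blue router and hold it up to the inspection camera: upright with its plug down, directly over the round mark on the camera's foot plate, the middle of its blade level with the lens and one of its two broad sides squarely facing the lens. Finish still holding it there in the gripper, steady in the air; leave the grey-banded antenna in its socket and everything else where it is.

Things in the scene. Friction and masses are not known exactly. Their poses are not given: they have to be found in the camera images.
- router: Home router, blue with a flat grey top 48 mm above the desk, 162 x 222 mm, fixed; origin on the desk under its centre, z up, its front with the lamps to -x. Two sockets (12 mm square, 14 mm deep) in the top at x +50, y +70 and -70 mm; an antenna stands in each, its axes parallel to the router's.
- antenna_orange: The faulty antenna: loose black paddle, 120 mm tall, 45 g, orange collar and tip, standing in either router socket. Origin at its plug's foot, z up along it, x square to the two broad sides. Plug 10 x 10, z 0-12 mm, 1 mm play each side, draws straight up; collar 18 (x) x 26 (y), z 12-22, rests on the router's top; blade 10 thick (x) x 22 wide (y), z 22-120 mm.
- antenna_orange_mid (a point): Middle of the orange-banded antenna's blade, on its axis 71 mm above the plug's foot.
- antenna_grey: The sound antenna, of the same shape and size but with a grey collar and tip, in the other router socket, 140 mm from the orange-banded one; loose; it stays there. Origin at its plug's foot.
- can: White air-duster can with a blue band, 52 mm in diameter, clamped in a fixed 90 x 90 mm holder on the desk to the left (+y) of the router; origin on the desk under its axis, z up. The straw on its cap points to its -y, to the sockets.
- cap_top (a point): Centre of the top of the can's red push cap (32 mm in diameter), 172 mm above the desk when up; it is pressed straight down.
- cap (a joint): Travel of the cap: 0 up, 0.006 m fully down. A spring pushes it back; it takes 1.5 N to start and 4.5 N to be fully down.
- camera: Inspection camera on a post, fixed, at the right (-y): black head 85 mm wide, its top 223 mm up, lens looking level to -x, lens centre 200 mm above the desk. Origin on the desk below the front of the lens, z up. Grey foot plate 230 x 90 x 8 mm, x -170 to +60 mm, with a round orange and white mark (44 mm) at x -130 mm.
- spot (a point): The point to show things at: straight in front of the lens by 130 mm, at lens height (200 mm), directly above the round mark.
- mug: Blue mug, 76 mm in diameter, 90 mm tall, loose; bystander.
- screwdriver: Screwdriver with a red handle lying on the desk, about 200 mm long, loose; bystander.
- remote: Black remote control, 150 x 45 x 18 mm, loose; bystander.
- adapter: Black plug-in power adapter, 75 x 48 x 32 mm with two 18 mm brass pins, loose; bystander.
- book: Red book lying flat, 140 x 200 x 22 mm, loose; bystander.
Not all that is in view belongs to the job. Leave any green or purple look-alike of the antenna_orange alone.

How it is judged:
On the way, in this order (a step that is already met when the one before it is completed fails the run):
1. the can's cap is pressed down (at least 4.5 of its 6 mm) (value of joint cap above 0.0045 m), for 0.05 s.
2. the cap has come back up (value of joint cap below 0.0015 m), for 0.1 s.
3. the orange-banded antenna is out of its socket, at least 25 mm above the router's top (z of antenna_orange in the frame of router above 0.073 m and contact force between the fingers and antenna_orange above 0.5 N), for 0.1 s.
At the end, for the whole second after the job is handed in: Orange antenna held still by the fingers alone, blade middle within 20 mm sideways and 20 mm in height of the spot, upright (plug down) to 8 deg, a broad side to the lens to 11 deg; cap up; grey antenna moved under 8 mm and upright, bystanders under 30 mm (horizontal distance between antenna_orange_mid and spot below 0.02 m and z of antenna_orange_mid in the frame of spot between -0.02 and 0.02 m and angle between antenna_orange's own z axis and vertical below 0.15 rad and angle between the x axis of antenna_orange and the x axis of camera, either way round below 0.2 rad and linear speed of antenna_orange below 0.02 m/s and angular speed of antenna_orange below 0.2 rad/s and contact force between the fingers and antenna_orange above 1 N and contact force between antenna_orange and camera below 0.1 N and contact force between antenna_orange and router below 0.1 N and contact force between antenna_orange and can below 0.1 N and contact force between antenna_orange and antenna_grey below 0.1 N and contact force between antenna_orange and mug below 0.1 N and contact force between antenna_orange and screwdriver below 0.1 N and contact force between antenna_orange and remote below 0.1 N and contact force between antenna_orange and adapter below 0.1 N and contact force between antenna_orange and book below 0.1 N and value of joint cap below 0.0015 m and distance of antenna_grey from where it was at the start of the episode below 0.008 m and angle between antenna_grey's own z axis and vertical below 0.1 rad and distance of each of mug, screwdriver, remote, adapter, book from where it was at the start of the episode below 0.03 m); the arm keeps its last pose, push and grip.
It fails at once if the grey-banded antenna is pulled or knocked from its place (over 10 mm) (distance of antenna_grey from where it was at the start of the episode above 0.01 m).
It fails at once if a bystander is shifted by more than 40 mm (distance of any of mug, screwdriver, remote, adapter, book from where it was at the start of the episode above 0.04 m).
It also fails if it takes over 43 s, if anything falls off the work surface, if the arm or the gripper's body presses on something with over 40 N, if the wrist force passes 120 N, or if a joint passes its speed limit or range.

## Working session

There is one attempt and no reset: what is moved stays moved. The work goes in short steps, Python scripts to look and compute and a tool call to move; the robot and the scene stay as the last step left them, time stands still between calls to the robot, and variables do not carry over. Pictures are saved under pics/ and viewed, at most 10 in all, crops included, and the job is handed in when it is done.

Besides the shell and the picture viewer there is one more tool, called after ">>>" by a JSON object that holds its "method" and its "body", one argument or row to a line. apply_moves: Moves the arm, as the interface text tells. Its arguments: {"type":"object","properties":{"travel":{"type":"array","items":{"type":"array","items":{"type":"number"}}},"dr":{"type":"array","items":{"type":"array","items":{"type":"number"}}},"grip":{"type":"array","items":{"type":"number"}},"newtons":{"type":"number"}},"required":["travel","dr","grip"]}

```bash
mkdir -p pics; cat > h.py <<'E'
import numpy as np, cv2, pickle
from scipy.spatial.transform import Rotation as R
def grab(tag):
    from plant import vision
    o={}
    for n in("side","top"):
        c=vision.capture(n); cv2.imwrite(f"pics/{tag}_{n}.png",c["image"]); o[n]={k:np.array(c[k]) for k in c if k in("image","camera_matrix","T")}; o[n]["keys"]=list(c)
    pickle.dump(o,open(f"{tag}.pkl","wb")); return o
def ray(c,u,v):
    d=np.linalg.inv(c["camera_matrix"])@[u,v,1]; d=c["T"][:3,:3]@[d[0],-d[1],-d[2]]; return c["T"][:3,3],d/np.linalg.norm(d)
def plane(c,u,v,z):
    o,d=ray(c,u,v); return o+d*(z-o[2])/d[2]
def cross(c1,p1,c2,p2):
    a,d=ray(c1,*p1); b,e=ray(c2,*p2)
    s=np.linalg.lstsq(np.c_[d,-e],b-a,rcond=None)[0]; P,Q=a+s[0]*d,b+s[1]*e
    return (P+Q)/2,np.linalg.norm(P-Q)
def proj(c,p):
    q=c["T"][:3,:3].T@(np.array(p)-c["T"][:3,3]); q=c["camera_matrix"]@[q[0],-q[1],-q[2]]; return q[:2]/q[2]
E
python3 - <<'E'
from h import *
o=grab("a")
for n in o: print(n,o[n]["keys"],o[n]["camera_matrix"].round(1).tolist(),o[n]["T"].round(3).tolist())
from plant import sensors
s=sensors.get_obs(); print(s["time"],s["tcp_pos"],s["eef_rot"],s["gripper_width"],s["contact_force"])
E
```

```text
side ['image', 'camera_matrix', 'T'] [[386.9, 0.0, 282.0], [0.0, 386.9, 205.1], [0.0, 0.0, 1.0]] [[0.765, 0.407, -0.499, -0.029], [-0.643, 0.5, -0.579, -0.601], [0.014, 0.764, 0.645, 0.819], [0.0, 0.0, 0.0, 1.0]]
top ['image', 'camera_matrix', 'T'] [[532.3, 0.0, 290.9], [0.0, 532.3, 217.3], [0.0, 0.0, 1.0]] [[-0.001, 0.995, -0.095, 0.352], [-1.0, -0.001, -0.0, 0.018], [-0.0, 0.095, 0.995, 1.918], [0.0, 0.0, 0.0, 1.0]]
0.1 [0.16157249 0.65494079 0.17606111] [-3.78937013e-01 -3.11860940e+00  1.76400159e-03] 0.09403040869777869 [ 0.31998254 -0.35208505 -0.45026346]
```

View pics/a_side.png

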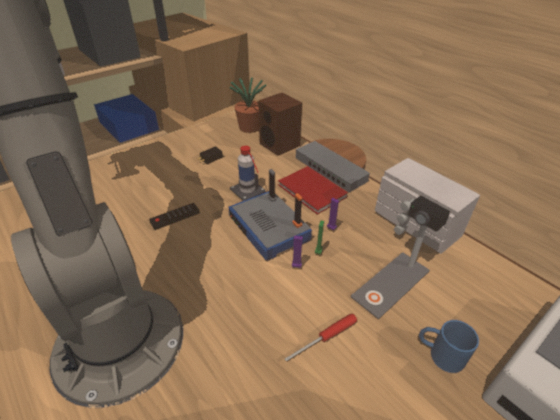

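View pics/a_top.png

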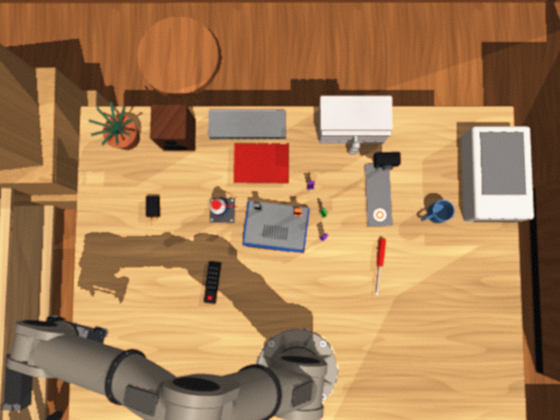

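The side view shows the orange-banded antenna at about (298,210) and the grey one at (272,185). Possible look-alikes are purple at (334,213), purple at (297,252) and green at (320,238). I choose the orange one, in the router's −y socket, and will check it in a crop.

```bash
cat > m.py <<'E'
from h import *
o=pickle.load(open("a.pkl","rb")); S,T=o["side"],o["top"]
def blobs(c,lo,hi,box,mn=4):
    x0,y0,x1,y1=box; h=cv2.cvtColor(c["image"],cv2.COLOR_BGR2HSV)[y0:y1,x0:x1]
    m=cv2.inRange(h,np.array(lo),np.array(hi)); n,l,st,ce=cv2.connectedComponentsWithStats(m)
    return [(st[i].tolist()[:5],(ce[i]+[x0,y0]).round(1).tolist()) for i in range(1,n) if st[i][4]>=mn]
if __name__=="__main__":
    print("orange S",blobs(S,(4,190,130),(20,255,255),(285,185,315,235)))
    print("orange T",blobs(T,(4,190,130),(20,255,255),(285,195,310,225)))
    print("red S",blobs(S,(0,170,90),(6,255,255),(235,140,260,165)), "red T",blobs(T,(0,170,90),(6,255,255),(205,190,240,220)))
    print("mark S",blobs(S,(4,120,120),(18,255,255),(360,285,390,310)),"T",blobs(T,(4,120,120),(18,255,255),(368,204,390,225)))
    a=cv2.resize(S["image"][140:280,225:345],None,fx=5,fy=4.2 and 5,interpolation=cv2.INTER_CUBIC)[:, :400*2]
    a=cv2.resize(a,(480,560)); b=cv2.resize(T["image"][190:260,200:340],(320,160),interpolation=cv2.INTER_CUBIC); c=cv2.resize(T["image"][145:235,350:420],(320,400),interpolation=cv2.INTER_CUBIC)
    cv2.imwrite("pics/crop1.png",np.hstack([a,np.vstack([b,c])]))
E
python3 m.py
```

```text
orange S []
orange T [([10, 14, 6, 4, 19], [297.2, 210.5]), ([10, 19, 5, 2, 6], [297.3, 214.3])]
red S [([6, 6, 9, 8, 45], [245.0, 148.9])] red T [([7, 10, 9, 9, 59], [215.5, 204.1])]
mark S [([9, 8, 11, 9, 44], [373.9, 297.2])] T []
```

View pics/crop1.png

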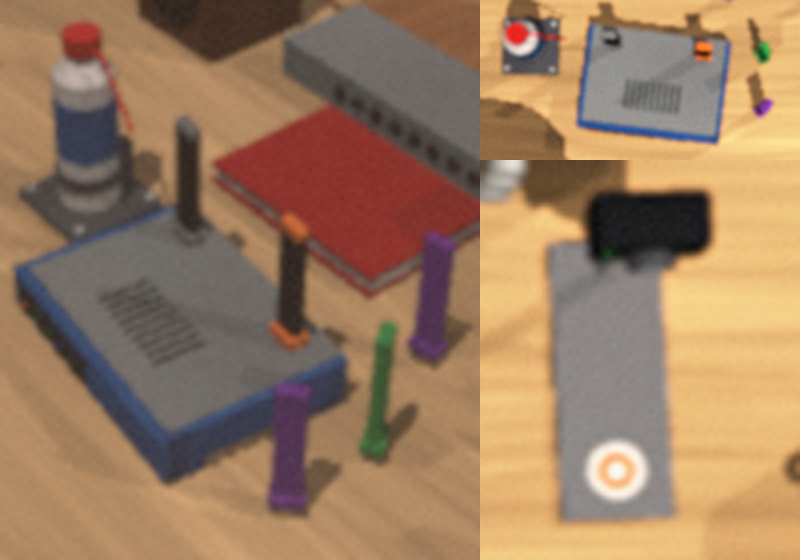

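The crop confirms the choice. The antenna with an orange tip (crop (293,226), side (298,196)) and collar stands in the router, with grey at crop (187,125), and the purple and green ones stand on the desk outside the router.

```bash
cat > m2.py <<'E'
from m import *
np.set_printoptions(precision=4,suppress=True)
print("orS",blobs(S,(4,120,90),(20,255,255),(288,188,312,230)),"\norT",blobs(T,(4,120,90),(20,255,255),(288,200,306,222)))
cap,e=cross(S,(245,147.6),T,(215.5,204.1)); print("cap2v",cap,e,"capTop@.172",plane(T,215.5,204.1,.172))
print("mark T ring",blobs(T,(0,0,200),(30,110,255),(368,204,390,225)))
print("mark S",plane(S,373.9,297.2,.008))
def rect(c,lo,hi,box,z,k=5):
    x0,y0,x1,y1=box; h=cv2.cvtColor(c["image"],cv2.COLOR_BGR2HSV)[y0:y1,x0:x1]
    m=cv2.morphologyEx(cv2.inRange(h,np.array(lo),np.array(hi)),cv2.MORPH_CLOSE,np.ones((k,k)))
    ct=max(cv2.findContours(m,0,2)[0],key=cv2.contourArea)[:,0]+[x0,y0]
    W=np.array([plane(c,u,v,z)[:2] for u,v in ct]); r=cv2.minAreaRect((W*1000).astype(np.float32)); return r,cv2.boxPoints(r)
print("router",*rect(T,(0,0,60),(180,75,200),(238,193,312,256),.048,9))
print("plate",*rect(T,(0,0,60),(180,75,200),(360,168,398,230),.008,9))
tip=plane(T,297.2,210.5,.156); print("tip",tip)
E
python3 m2.py
```

```text
orS [([0, 4, 16, 9, 67], [296.8, 195.9]), ([14, 15, 10, 8, 23], [307.0, 206.3]), ([5, 32, 9, 8, 40], [296.8, 223.5])] 
orT [([0, 0, 18, 6, 97], [296.8, 202.4]), ([6, 8, 8, 9, 57], [297.2, 211.8])]
cap2v [0.5617 0.2673 0.1727] 0.0020509983487922885 capTop@.172 [0.5626 0.2669 0.172 ]
mark T ring [([5, 4, 14, 14, 124], [379.5, 214.3])]
mark S [ 0.5458 -0.2978  0.008 ]
router ((497.72540283203125, 69.03704071044922), (242.72088623046875, 183.8380126953125), 76.81487274169922) [[380.5475 -28.1576]
 [559.5392 -70.0907]
 [614.9033 166.2316]
 [435.9116 208.1647]]
plate ((603.064697265625, -298.630615234375), (94.7132797241211, 222.3101043701172), 89.96237182617188) [[ 491.8786 -345.9142]
 [ 714.1886 -346.0602]
 [ 714.2509 -251.347 ]
 [ 491.9408 -251.201 ]]
tip [ 0.543 -0.003  0.156]
```

```bash
cat > m3.py <<'E'
from m import *
np.set_printoptions(precision=4,suppress=True)
print("mark T",plane(T,379.5,214.3,.008))
def edges(c,lo,hi,box,z,k=3):
    x0,y0,x1,y1=box; f=4; im=cv2.resize(c["image"][y0:y1,x0:x1],None,fx=f,fy=f,interpolation=cv2.INTER_CUBIC)
    h=cv2.cvtColor(im,cv2.COLOR_BGR2HSV); m=cv2.morphologyEx(cv2.inRange(h,np.array(lo),np.array(hi)),cv2.MORPH_OPEN,np.ones((13,13)))
    ct=cv2.convexHull(max(cv2.findContours(m,0,2)[0],key=cv2.contourArea))
    q=cv2.approxPolyDP(ct,12,True)[:,0]; cv2.polylines(im,[q.reshape(-1,1,2)],True,(0,255,0),1)
    W=np.array([plane(c,(u+.5)/f-.5+x0,(v+.5)/f-.5+y0,z)[:2] for u,v in q]); 
    for i in range(len(W)): d=W[(i+1)%len(W)]-W[i]; print(W[i],"len",np.linalg.norm(d).round(4),"ang",np.degrees(np.arctan2(d[1],d[0])).round(1))
    return im
print("router"); a=edges(T,(0,0,75),(180,95,190),(238,193,316,256),.048)
print("plate"); b=edges(T,(0,0,60),(180,80,190),(358,160,400,230),.008)
for nm,p,q in(("orange",(298.5,196.5),(297.2,210.2)),):
    print(nm,cross(S,p,T,q))
for z in(.048,.058,.156): print(z,"T",plane(T,297.2,211.8,z),"S collar",plane(S,296.8,223.5,z), "S tip",plane(S,298.5,196.5,z))
h=max(a.shape[0],b.shape[0]); P=lambda i:cv2.copyMakeBorder(i,0,h-i.shape[0],0,0,0)
cv2.imwrite("pics/edges.png",np.hstack([P(a),P(b)]))
E
python3 m3.py
```

```text
mark T [ 0.545  -0.3015  0.008 ]
router
[0.5917 0.1658] len 0.2076 ang -96.9
[ 0.5666 -0.0403] len 0.1442 ang 176.0
[ 0.4228 -0.0301] len 0.2135 ang 84.3
[0.4439 0.1823] len 0.1487 ang -6.4
plate
[ 0.7304 -0.2531] len 0.0911 ang -94.1
[ 0.7239 -0.344 ] len 0.2171 ang 179.4
[ 0.5068 -0.3418] len 0.0837 ang 90.0
[ 0.5068 -0.2581] len 0.2236 ang 1.3
orange (array([ 0.5442, -0.0031,  0.1537]), np.float64(2.5861266016351032e-05))
0.048 T [ 0.55   -0.0043  0.048 ] S collar [0.5471 0.0011 0.048 ] S tip [0.6353 0.0918 0.048 ]
0.058 T [ 0.549  -0.0042  0.058 ] S collar [ 0.5397 -0.0067  0.058 ] S tip [0.6267 0.0828 0.058 ]
0.156 T [ 0.5386 -0.003   0.156 ] S collar [ 0.4664 -0.0832  0.156 ] S tip [ 0.5422 -0.0052  0.156 ]
```

View pics/edges.png

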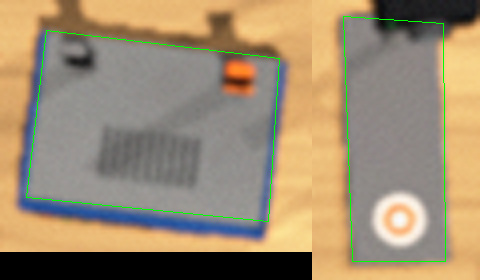

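Measured: cap top (0.562, 0.267, 0.172), orange antenna axis (0.545, −0.004) with router yaw about −6°, and mark (0.545, −0.300) with camera yaw about 0°. All are consistent with the given sizes and within reach. Next I compute the move over the can.

```bash
cat > go.py <<'E'
import sys; from h import *
from plant import sensors
s=sensors.get_obs(); Rm=R.from_rotvec(s["eef_rot"]).as_matrix(); p=np.array(s["tcp_pos"])
x,y,z,yaw=map(float,sys.argv[1:5])   # yaw = world angle of tool y, deg
c,n=np.cos(np.radians(yaw)),np.sin(np.radians(yaw)); Y=np.array([c,n,0]);Z=np.array([0,0,-1.]);G=np.c_[np.cross(Y,Z),Y,Z]
print("t",s["time"],"p",p.round(4),"yaw",np.degrees(np.arctan2(Rm[1,1],Rm[0,1])).round(2),"w",s["gripper_width"],"F",np.round(s["contact_force"],1),"gf",s["grasp_force"])
print("travel cm",(Rm.T@(np.array([x,y,z])-p)*100).round(2),"dr",R.from_matrix(Rm.T@G).as_rotvec().round(3))
E
python3 go.py 0.562 0.267 0.23 26
```

```text
t 0.1 p [0.1616 0.6549 0.1761] yaw 76.14 w 0.09403040869777869 F [ 0.3 -0.4 -0.5] gf 0.0
travel cm [-48.17 -28.08  -5.36] dr [-0.001  0.001  0.875]
```

Careful with the scale: shifts go in shares of 80 cm and turns go in shares of 4 rad. That gives: -25.5 cm / 80 = -0.3188, -22 cm / 80 = -0.275, 0.48 rad / 4 = 0.12.

>>> {"method": "apply_moves", "body": {
  "travel": [
    [0,0,-0.05],
    [-0.05,-0.0288,-0.075],
    [-0.1,-0.0575,-0.075],
    [-0.1438,-0.0838,-0.075],
    [-0.1875,-0.1088,-0.075],
    [-0.2313,-0.135,-0.075],
    [-0.275,-0.16,-0.075],
    [-0.3188,-0.1863,-0.075]
  ],
  "dr": [
    [0,0,0.015],
    [0,0,0.03],
    [0,0,0.045],
    [0,0,0.06],
    [0,0,0.075],
    [0,0,0.09],
    [0,0,0.105],
    [0,0,0.12]
  ],
  "grip": [-1,-1,-1,-1,-1,-1,-1,-1]
}}

```text
time: 0.77
tcp_pos: [0.3695, 0.4529, 0.2366]
eef_rot: [-1.114, -2.937, 0.0]
contact_force: [0.0, 0.9, -0.2]
gripper_width: 0.044
grasp_force: 0.0
```

```bash
python3 go.py 0.562 0.267 0.23 26
```

```text
t 0.7667 p [0.3695 0.4529 0.2366] yaw 48.48 w 0.044037549055067786 F [ 0.   0.9 -0.2] gf 0.0
travel cm [-26.74  -1.15   0.66] dr [-0.    -0.     0.392]
```

Scaled: -26.7 cm / 80 = -0.3338, -26 cm / 80 = -0.325, 0.39 rad / 4 = 0.0975.

>>> {"method": "apply_moves", "body": {
  "travel": [
    [-0.05,-0.0025,0],
    [-0.1,-0.0044,0],
    [-0.15,-0.0063,0],
    [-0.2,-0.0088,0],
    [-0.25,-0.0113,0.0025],
    [-0.2938,-0.0125,0.005],
    [-0.325,-0.0138,0.0075],
    [-0.3338,-0.0138,0.0088]
  ],
  "dr": [
    [0,0,0.015],
    [0,0,0.03],
    [0,0,0.045],
    [0,0,0.06],
    [0,0,0.075],
    [0,0,0.09],
    [0,0,0.0975],
    [0,0,0.0975]
  ],
  "grip": [-1,-1,-1,-1,-1,-1,-1,-1]
}}

```text
time: 1.43
tcp_pos: [0.5642, 0.2656, 0.2293]
eef_rot: [1.667, 2.661, -0.002]
contact_force: [0.4, 0.0, -0.1]
gripper_width: 0.0003
grasp_force: 0.0
```

>>> {"method": "apply_moves", "body": {
  "travel": [
    [0,0,0],
    [0,0,0],
    [0,0,0]
  ],
  "dr": [
    [0,0,0],
    [0,0,0],
    [0,0,0]
  ],
  "grip": [-1,-1,-1]
}}

```text
time: 1.68
tcp_pos: [0.5605, 0.2714, 0.2295]
eef_rot: [-1.654, -2.67, 0.0]
contact_force: [0.8, -0.1, 0.2]
gripper_width: 0.0007
grasp_force: 0.0
```

```bash
python3 go.py 0.562 0.267 0.18 26; python3 -c "
from h import *
o=grab('b')
a=cv2.resize(o['side']['image'][90:230,200:330],None,fx=4,fy=4)[:560,:520]
b=cv2.resize(o['top']['image'][175:245,180:250],None,fx=4,fy=4)
cv2.imwrite('pics/crop2.png',np.hstack([a,cv2.copyMakeBorder(b,0,280,0,0,0)]))"
```

```text
t 1.6833 p [0.5605 0.2714 0.2295] yaw 26.43 w 0.0007138096769396097 F [ 0.8 -0.1  0.2] gf 0.0
travel cm [-0.47 -0.06  4.95] dr [-0.001 -0.001  0.007]
```

View pics/crop2.png

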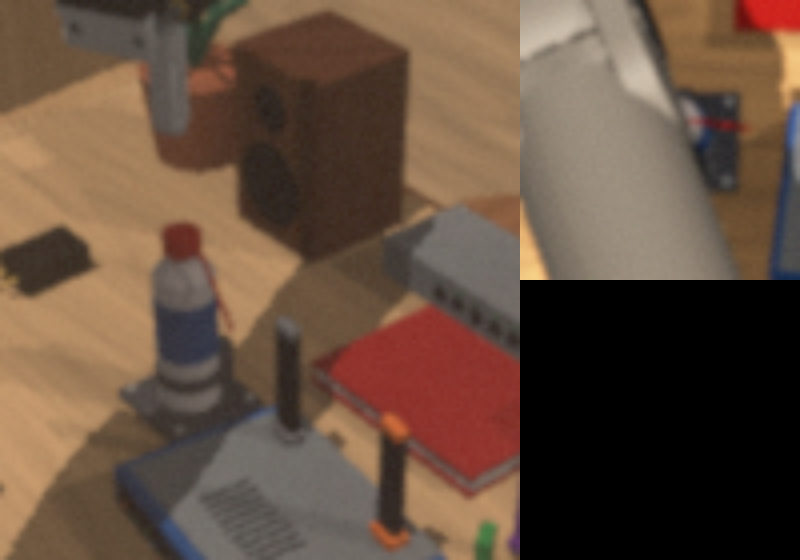

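The closed fingers, tip at crop (172,130), hang above the red cap at crop (182,230), as computed. Next I descend and press.

Scaled: 5.3 cm / 80 = 0.0663, 4.9 cm / 80 = 0.0613.

>>> {"method": "apply_moves", "body": {
  "travel": [
    [-0.005,0,0.0313],
    [-0.0063,0,0.0613],
    [-0.0063,0,0.0663],
    [-0.0063,0,0.0663]
  ],
  "dr": [
    [0,0,0],
    [0,0,0],
    [0,0,0],
    [0,0,0]
  ],
  "grip": [-1,-1,-1,-1]
}}

```text
time: 2.12
tcp_pos: [0.5625, 0.2659, 0.1757]
eef_rot: [-1.656, -2.668, 0.004]
contact_force: [0.4, -0.3, 0.7]
gripper_width: 0.0005
grasp_force: 0.0
```

```bash
python3 go.py 0.562 0.267 0.166 26
```

```text
t 2.1167 p [0.5625 0.2659 0.1757] yaw 26.37 w 0.0005044244209526521 F [ 0.4 -0.3  0.7] gf 0.0
travel cm [0.12 0.01 0.97] dr [-0.003  0.     0.006]
```

Scaled: 1 cm / 80 = 0.0125, 0.8 cm / 80 = 0.01.

>>> {"method": "apply_moves", "body": {
  "travel": [
    [0,0,0.0038],
    [0,0,0.0075],
    [0,0,0.01],
    [0,0,0.0125],
    [0,0,0.0125],
    [0,0,0.0125]
  ],
  "dr": [
    [0,0,0],
    [0,0,0],
    [0,0,0],
    [0,0,0],
    [0,0,0],
    [0,0,0]
  ],
  "grip": [-1,-1,-1,-1,-1,-1]
}}

```text
time: 2.62
tcp_pos: [0.5638, 0.2655, 0.1669]
eef_rot: [1.658, 2.668, 0.0]
contact_force: [0.8, 0.1, -0.3]
gripper_width: 0.0008
grasp_force: 0.0
```

```bash
python3 -c "
from h import *
o=grab('c'); S=o['side']
print(proj(S,(.5638,.2655,.1669)),proj(S,(.562,.267,.172)))
a=cv2.resize(S['image'][110:210,200:300],None,fx=6,fy=6,interpolation=cv2.INTER_CUBIC)
cv2.imwrite('pics/crop3.png',a)
from plant import sensors; s=sensors.get_obs(); print(s['contact_force'],s['tcp_pos'],s['wrist_torque'])"
```

```text
[246.29975787 149.18715234] [245.47850149 147.78724166]
[ 0.35750694  0.35767768 -0.2743889 ] [0.5638386  0.26552169 0.16686823] [-0.07073182  0.05513081  0.03910479]
```

View pics/crop3.png

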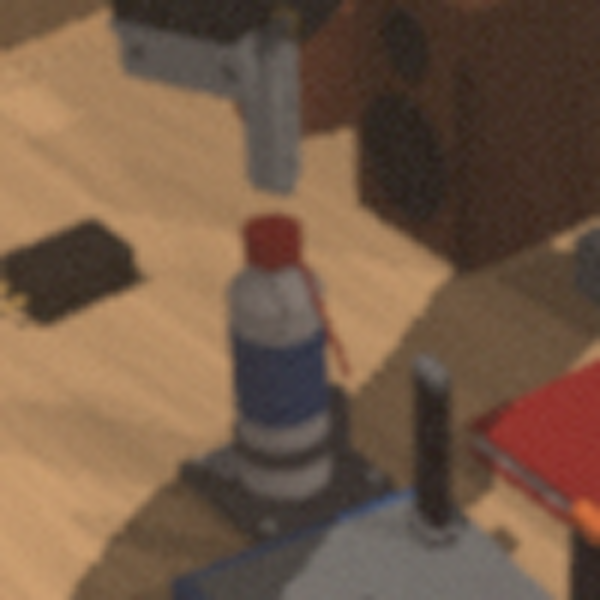

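```bash
python3 -c "
from h import *
np.set_printoptions(precision=4,suppress=True)
o=pickle.load(open('c.pkl','rb')); S,T=o['side'],o['top']; a=pickle.load(open('a.pkl','rb'))
print('b tip',proj(S,(.5605,.2714,.2295)),'seen 243,123')
print('tip seen if z=.167',plane(S,245.5,141.7,.167)); 
o_,d=ray(S,245.5,141.7); t=np.dot(np.array([.5638,.2655,.1669])-o_,d); print('nearest on ray',o_+d*t, 'vertical: ', [ (o_+d*((x-o_[0])/d[0])) for x in (.5638,)])
print('start TCP in top',proj(T,(.1616,.6549,.176)), 'side',proj(S,(.1616,.6549,.176)))
for p in ((.1616,.6549,.176),(.16,.65,.3)): print(proj(a['top']if 0 else T,p))
print(np.abs(a['side']['T']-S['T']).max(),np.abs(a['top']['T']-T['T']).max())
cv2.imwrite('pics/crop4.png',np.hstack([cv2.resize(T['image'][160:260,180:280],(500,500)),cv2.resize(a['top']['image'][300:420,0:120],(300,300)).repeat(1,0) if 0 else cv2.copyMakeBorder(cv2.resize(a['top']['image'][300:420,0:120],(300,300)),0,200,0,0,0)]))
"
```

```text
b tip [243.341  131.1361] seen 243,123
tip seen if z=.167 [0.5884 0.3037 0.167 ]
nearest on ray [0.5695 0.2761 0.1869] vertical:  [array([0.5638, 0.2677, 0.193 ])]
start TCP in top [ 93.3328 327.6041] side [ 72.2846 138.1279]
[ 93.3328 327.6041]
[ 79.626  332.7549]
0.0 0.0
```

View pics/crop4.png

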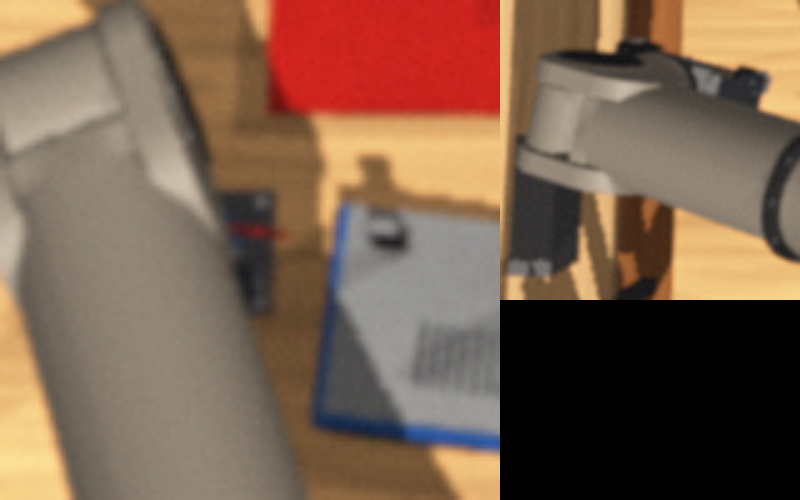

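The seen fingertip (side (245.5,141.7)) is about 26 mm higher in the view than the reported TCP (246,149), and nothing touches the cap yet. Either the fingers end higher or they stand behind the cap. I'll lower gently, watching force and image.

Scaled: 1.2 cm / 80 = 0.015, 0.9 cm / 80 = 0.0113.

>>> {"method": "apply_moves", "body": {
  "travel": [
    [0,0,0.0038],
    [0,0,0.0075],
    [0,0,0.0113],
    [0,0,0.015],
    [0,0,0.015],
    [0,0,0.015]
  ],
  "dr": [
    [0,0,0],
    [0,0,0],
    [0,0,0],
    [0,0,0],
    [0,0,0],
    [0,0,0]
  ],
  "grip": [-1,-1,-1,-1,-1,-1]
}}

```text
time: 3.22
tcp_pos: [0.5636, 0.2654, 0.1544]
eef_rot: [-1.658, -2.668, 0.001]
contact_force: [-0.6, -0.7, -0.1]
gripper_width: 0.0004
grasp_force: 0.0
```

```bash
python3 -c "
from h import *
o=grab('d'); S=o['side']
a=cv2.resize(S['image'][110:210,200:300],None,fx=6,fy=6,interpolation=cv2.INTER_CUBIC)
cv2.imwrite('pics/crop5.png',a)
from plant import sensors; s=sensors.get_obs(); print(proj(S,s['tcp_pos']),s['contact_force'],s['tcp_pos'],s['wrist_torque'])"
```

```text
[246.48150566 152.49086128] [-1.09523219 -0.39258065 -0.2062772 ] [0.56379172 0.26545667 0.15471638] [-0.09152798  0.01380268 -0.02878291]
```

View pics/crop5.png

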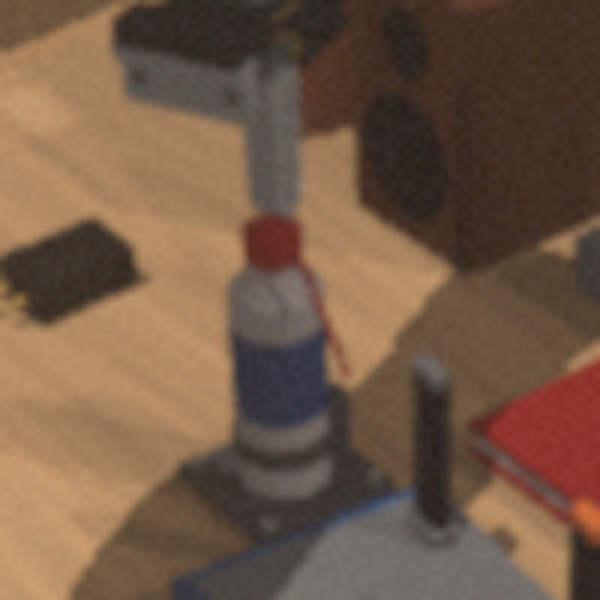

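The fingertip has now just reached the cap's rear rim (crop (273,212)) with no force. The start picture's top view fits the reported x,y, so the offset is vertical. I keep lowering in small steps.

Scaled: 0.8 cm / 80 = 0.01, 0.6 cm / 80 = 0.0075.

>>> {"method": "apply_moves", "body": {
  "travel": [
    [0,0,0.0038],
    [0,0,0.0075],
    [0,0,0.01],
    [0,0,0.01]
  ],
  "dr": [
    [0,0,0],
    [0,0,0],
    [0,0,0],
    [0,0,0]
  ],
  "grip": [-1,-1,-1,-1]
}}

```text
time: 3.65
tcp_pos: [0.5635, 0.2653, 0.146]
eef_rot: [-1.658, -2.668, 0.001]
contact_force: [1.0, -0.1, -1.4]
gripper_width: 0.0006
grasp_force: 0.0
```

```bash
python3 -c "
from h import *
from plant import sensors; s=sensors.get_obs(); print(s['contact_force'],s['tcp_pos'])
o=grab('e'); p=pickle.load(open('d.pkl','rb'))
a=o['side']['image'][130:165,230:262].astype(int)
for r in range(140,154): print(r,o['side']['image'][r,246].tolist(),p['side']['image'][r,246].tolist())"
```

```text
[ 0.98198425 -0.08651934 -1.38802665] [0.56347175 0.26534051 0.14604976]
140 [87, 93, 99] [84, 88, 96]
141 [86, 92, 99] [86, 93, 99]
142 [88, 94, 102] [88, 95, 102]
143 [90, 94, 101] [88, 93, 100]
144 [85, 92, 99] [83, 89, 97]
145 [87, 92, 98] [70, 76, 95]
146 [82, 87, 95] [48, 53, 97]
147 [73, 78, 90] [31, 43, 102]
148 [55, 61, 88] [42, 45, 105]
149 [40, 47, 97] [37, 42, 103]
150 [37, 45, 103] [39, 45, 102]
151 [33, 40, 95] [34, 42, 98]
152 [34, 41, 98] [33, 46, 99]
153 [35, 40, 95] [41, 48, 99]
```

The finger's grey now overlaps the cap's top (tip at row 147), so it stands above the cap's centre and the offset is vertical, about 26 mm. Now the press itself.

Scaled: 0.5 cm / 80 = 0.0063, 0.4 cm / 80 = 0.005.

>>> {"method": "apply_moves", "body": {
  "travel": [
    [0,0,0.0025],
    [0,0,0.005],
    [0,0,0.0063],
    [0,0,0.0063]
  ],
  "dr": [
    [0,0,0],
    [0,0,0],
    [0,0,0],
    [0,0,0]
  ],
  "grip": [-1,-1,-1,-1]
}}

```text
time: 4.08
tcp_pos: [0.5639, 0.2656, 0.1416]
eef_rot: [1.658, 2.668, 0.0]
contact_force: [0.7, 0.1, 2.6]
gripper_width: 0.0005
grasp_force: 1.2
```

```bash
cat > cap.py <<'E'
import sys; from h import *
from plant import sensors; s=sensors.get_obs(); print(s['contact_force'],s['tcp_pos'],s["joint_efforts"])
o=grab(sys.argv[1]); p=pickle.load(open('a.pkl','rb'))
for q in(p,o):
    h=cv2.cvtColor(q['side']['image'],cv2.COLOR_BGR2HSV)[135:170,234:258]
    m=(cv2.inRange(h,np.array((0,150,60)),np.array((8,255,255)))>0)|(cv2.inRange(h,np.array((172,150,60)),np.array((180,255,255)))>0)
    print([ (i+135,int(m[i,5:18].sum())) for i in range(35) if m[i,5:18].sum()])
E
python3 cap.py f
```

```text
[0.73432714 0.05821035 2.62863298] [0.56391203 0.26555095 0.14162027] [ 8.49073345e-03 -7.93208027e+01  9.70903695e+00 -4.04556334e+01
 -6.95638801e-02  1.73328635e-01  2.41473550e-02]
[(146, 7), (147, 9), (148, 9), (149, 9), (150, 9), (151, 9), (152, 9), (153, 8), (154, 1)]
[(149, 1), (150, 6), (151, 8), (152, 7), (153, 6), (154, 1)]
```

Scaled: 0.5 cm / 80 = 0.0063, 0.4 cm / 80 = 0.005.

>>> {"method": "apply_moves", "body": {
  "travel": [
    [0,0,0.0025],
    [0,0,0.005],
    [0,0,0.0063],
    [0,0,0.0063],
    [0,0,0.0063]
  ],
  "dr": [
    [0,0,0],
    [0,0,0],
    [0,0,0],
    [0,0,0],
    [0,0,0]
  ],
  "grip": [-1,-1,-1,-1,-1]
}}

```text
time: 4.6
tcp_pos: [0.564, 0.2656, 0.1373]
eef_rot: [1.658, 2.668, 0.001]
contact_force: [-3.2, -1.9, 13.9]
gripper_width: 0.0003
grasp_force: 6.8
```

```bash
python3 cap.py g
```

```text
[-3.17613213 -1.87831703 13.93091209] [0.56398469 0.26558236 0.13734428] [ 4.65372519e-02 -7.38977480e+01  8.99353802e+00 -3.83000493e+01
 -1.17332954e-01 -1.12325694e+00  3.68270397e-03]
[(146, 7), (147, 9), (148, 9), (149, 9), (150, 9), (151, 9), (152, 9), (153, 8), (154, 1)]
[(150, 1), (151, 5), (152, 8), (153, 8), (154, 5), (155, 1)]
```

The force jumped to 14 N at the stop, so the cap is fully down. The fingertips are really about 28 mm above the reported TCP. Now I release it, rise and open partly.

Scaled: -10 cm / 80 = -0.125, -9 cm / 80 = -0.1125.

>>> {"method": "apply_moves", "body": {
  "travel": [
    [0,0,-0.0125],
    [0,0,-0.0375],
    [0,0,-0.075],
    [0,0,-0.1125],
    [0,0,-0.125],
    [0,0,-0.125]
  ],
  "dr": [
    [0,0,0],
    [0,0,0],
    [0,0,0],
    [0,0,0],
    [0,0,0],
    [0,0,0]
  ],
  "grip": [-1,-1,-1,-0.1,-0.1,-0.1]
}}

```text
time: 5.2
tcp_pos: [0.5649, 0.2659, 0.2395]
eef_rot: [1.657, 2.667, 0.006]
contact_force: [-0.1, 0.1, 0.4]
gripper_width: 0.0171
grasp_force: 0.0
```

```bash
python3 cap.py h2; python3 go.py 0.545 -0.004 0.235 -6
```

```text
[-0.07027385  0.13907558  0.39969372] [0.56485831 0.26593659 0.23953421] [ -0.60564067 -76.25431538   8.27162504 -47.75514007   0.14662458
   1.0723589   -0.20003853]
[(146, 7), (147, 9), (148, 9), (149, 9), (150, 9), (151, 9), (152, 9), (153, 8), (154, 1)]
[(146, 3), (147, 8), (148, 8), (149, 9), (150, 8), (151, 8), (152, 5), (153, 4)]
t 5.3 p [0.5635 0.2655 0.2362] yaw 26.31 w 0.02466655478654639 F [-0.  -0.3 -0.9] gf 0.0
travel cm [-23.34 -13.6    0.12] dr [-0.    -0.     0.564]
```

The cap is back up (its rows are back at 146–153). Now over the antenna.

Scaled: -23.3 cm / 80 = -0.2913, -13.6 cm / 80 = -0.17, 0.56 rad / 4 = 0.14.

>>> {"method": "apply_moves", "body": {
  "travel": [
    [-0.0375,-0.0213,0],
    [-0.075,-0.0438,0],
    [-0.1188,-0.0688,0],
    [-0.1625,-0.095,0],
    [-0.2063,-0.12,0],
    [-0.25,-0.1463,0],
    [-0.2813,-0.1638,0],
    [-0.2913,-0.17,0]
  ],
  "dr": [
    [0,0,0.02],
    [0,0,0.04],
    [0,0,0.0625],
    [0,0,0.085],
    [0,0,0.1075],
    [0,0,0.125],
    [0,0,0.1375],
    [0,0,0.14]
  ],
  "grip": [-0.1,-0.1,-0.1,-0.1,-0.1,-0.1,-0.1,-0.1]
}}

```text
time: 5.97
tcp_pos: [0.5436, -0.0087, 0.2357]
eef_rot: [-2.339, -2.096, 0.003]
contact_force: [0.4, -0.0, 0.7]
gripper_width: 0.0426
grasp_force: 0.0
```

>>> {"method": "apply_moves", "body": {
  "travel": [
    [0,0,0],
    [0,0,0],
    [0,0,0]
  ],
  "dr": [
    [0,0,0],
    [0,0,0],
    [0,0,0]
  ],
  "grip": [-0.1,-0.1,-0.1]
}}

```text
time: 6.22
tcp_pos: [0.5448, -0.0021, 0.2359]
eef_rot: [-2.328, -2.109, 0.002]
contact_force: [-0.7, 1.1, -0.5]
gripper_width: 0.0421
grasp_force: 0.0
```

```bash
python3 go.py 0.545 -0.004 0.235 -6; python3 -c "
from h import *
from plant import sensors
o=grab('i'); S,T=o['side'],o['top']; p=np.array(sensors.get_obs()['tcp_pos'])
Y=np.array([np.cos(np.radians(-6)),np.sin(np.radians(-6)),0])
for dz in(0,.028): print(dz,[proj(S,p+[0,0,dz]+k*Y).round(1) for k in(-.021,.021)],proj(T,p+[0,0,dz]))
a=cv2.resize(S['image'][120:240,240:360],None,fx=4.5,fy=4.5,interpolation=cv2.INTER_CUBIC)
b=cv2.resize(T['image'][170:250,250:330],(240,240),interpolation=cv2.INTER_CUBIC)
cv2.imwrite('pics/crop6.png',np.hstack([a,cv2.copyMakeBorder(b,0,300,0,0,0)]))"
```

```text
t 6.2167 p [ 0.5448 -0.0021  0.2359] yaw -5.65 w 0.04213055071733374 F [-0.7  1.1 -0.5] gf 0.0
travel cm [-0.18  0.03  0.09] dr [-0.001  0.     0.006]
0 [array([293.2, 174.1]), array([306.2, 169. ])] [297.19633385 207.14050292]
0.028 [array([293.6, 165.1]), array([306.8, 160.1])] [297.29979315 206.11858189]
```

View pics/crop6.png

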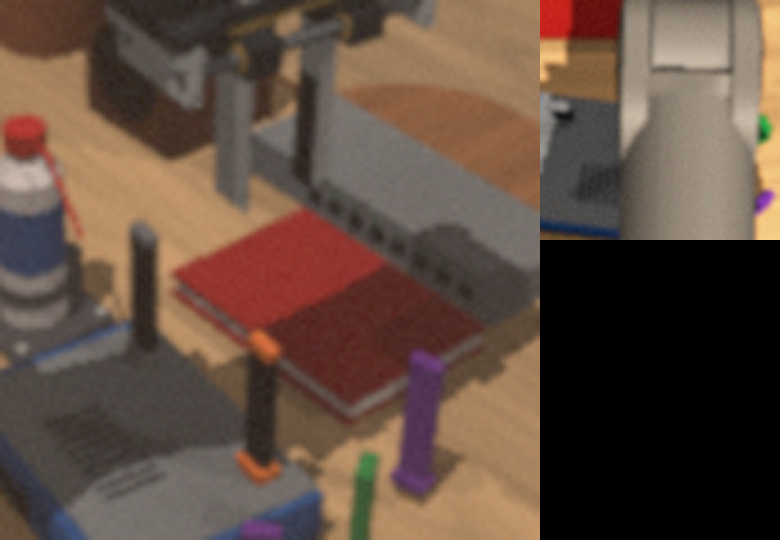

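The fingertips (crop (235,205) and (305,183), side (292,166) and (308,161)) match the projection with the 28 mm offset, straddling the orange antenna at crop (262,345). Next I descend 15 cm and grip.

Scaled: 15.2 cm / 80 = 0.19, 15 cm / 80 = 0.1875.

>>> {"method": "apply_moves", "body": {
  "travel": [
    [-0.0025,0,0.0375],
    [-0.0025,0,0.0813],
    [-0.0025,0,0.125],
    [-0.0025,0,0.1625],
    [-0.0025,0,0.1875],
    [-0.0025,0,0.19],
    [-0.0025,0,0.19],
    [-0.0025,0,0.19]
  ],
  "dr": [
    [0,0,0],
    [0,0,0],
    [0,0,0],
    [0,0,0],
    [0,0,0],
    [0,0,0],
    [0,0,0],
    [0,0,0]
  ],
  "grip": [-0.1,-0.1,-0.1,-0.1,-0.1,-0.1,-0.1,-0.1]
}}

```text
time: 6.98
tcp_pos: [0.5455, -0.0053, 0.0857]
eef_rot: [2.33, 2.107, 0.001]
contact_force: [0.6, 0.0, -0.3]
gripper_width: 0.0423
grasp_force: 0.0
```

>>> {"method": "apply_moves", "body": {
  "travel": [
    [0,0,0],
    [0,0,0],
    [0,0,0],
    [0,0,0],
    [0,0,0],
    [0,0,0]
  ],
  "dr": [
    [0,0,0],
    [0,0,0],
    [0,0,0],
    [0,0,0],
    [0,0,0],
    [0,0,0]
  ],
  "grip": [-0.5,-1,-1,-1,-1,-1],
  "newtons": 20
}}

```text
time: 7.48
tcp_pos: [0.545, -0.0056, 0.085]
eef_rot: [2.331, 2.106, 0.001]
contact_force: [-0.7, 0.7, 4.3]
gripper_width: 0.0101
grasp_force: 20.0
```

```bash
python3 go.py 0.545 -0.004 0.235 -6
```

```text
t 7.4833 p [ 0.545  -0.0056  0.085 ] yaw -5.79 w 0.010091781033549758 F [-0.7  0.7  4.3] gf 20.000536143779755
travel cm [ 1.6e-01 -1.0e-02 -1.5e+01] dr [ 0.    -0.     0.004]
```

Gripped: the opening of 10.1 mm equals the blade's thickness. Lift.

Scaled: -15 cm / 80 = -0.1875, -1.5 cm / 80 = -0.0188.

>>> {"method": "apply_moves", "body": {
  "travel": [
    [0,0,-0.0063],
    [0,0,-0.0188],
    [0,0,-0.0375],
    [0,0,-0.0625],
    [0,0,-0.1],
    [0,0,-0.1375],
    [0,0,-0.175],
    [0,0,-0.1875]
  ],
  "dr": [
    [0,0,0],
    [0,0,0],
    [0,0,0],
    [0,0,0],
    [0,0,0],
    [0,0,0],
    [0,0,0],
    [0,0,0]
  ],
  "grip": [-1,-1,-1,-1,-1,-1,-1,-1]
}}

```text
time: 8.15
tcp_pos: [0.5462, -0.0061, 0.2394]
eef_rot: [2.33, 2.104, 0.006]
contact_force: [0.0, 0.2, -0.9]
gripper_width: 0.0097
grasp_force: 20.0
```

```bash
python3 go.py 0.545 -0.3005 0.235 0
```

```text
t 8.15 p [ 0.5462 -0.0061  0.2394] yaw -5.84 w 0.009657688017106179 F [ 0.   0.2 -0.9] gf 19.999904930591583
travel cm [-29.3    2.87   0.4 ] dr [ 0.004 -0.001 -0.102]
```

Scaled: -28 cm / 80 = -0.35, -25.5 cm / 80 = -0.3188, -0.1 rad / 4 = -0.025.

>>> {"method": "apply_moves", "body": {
  "travel": [
    [-0.0313,0.0025,0.005],
    [-0.075,0.0063,0.005],
    [-0.125,0.0125,0.005],
    [-0.175,0.0175,0.005],
    [-0.225,0.0225,0.005],
    [-0.275,0.0263,0.005],
    [-0.3188,0.0313,0.005],
    [-0.35,0.0338,0.005]
  ],
  "dr": [
    [0,0,-0.0025],
    [0,0,-0.0075],
    [0,0,-0.01],
    [0,0,-0.015],
    [0,0,-0.02],
    [0,0,-0.0225],
    [0,0,-0.025],
    [0,0,-0.025]
  ],
  "grip": [-1,-1,-1,-1,-1,-1,-1,-1]
}}

```text
time: 8.82
tcp_pos: [0.5424, -0.2904, 0.2311]
eef_rot: [2.224, 2.218, -0.001]
contact_force: [-0.1, -0.6, -0.3]
gripper_width: 0.0102
grasp_force: 20.0
```

>>> {"method": "apply_moves", "body": {
  "travel": [
    [0,0,0],
    [0,0,0],
    [0,0,0]
  ],
  "dr": [
    [0,0,0],
    [0,0,0],
    [0,0,0]
  ],
  "grip": [-1,-1,-1]
}}

```text
time: 9.07
tcp_pos: [0.5433, -0.2864, 0.2306]
eef_rot: [-2.222, -2.22, 0.0]
contact_force: [-0.7, 0.3, -0.5]
gripper_width: 0.0096
grasp_force: 20.0
```

```bash
python3 go.py 0.545 -0.3005 0.178 0
```

```text
t 9.0667 p [ 0.5433 -0.2864  0.2306] yaw -0.06 w 0.009625543887703977 F [-0.7  0.3 -0.5] gf 19.99998450279236
travel cm [-1.41  0.17  5.26] dr [-0.001 -0.    -0.001]
```

Scaled: 5.2 cm / 80 = 0.065, 5 cm / 80 = 0.0625.

>>> {"method": "apply_moves", "body": {
  "travel": [
    [-0.0063,0,0.0125],
    [-0.0125,0.0013,0.0313],
    [-0.0175,0.0025,0.05],
    [-0.0175,0.0025,0.0625],
    [-0.0175,0.0025,0.065],
    [-0.0175,0.0025,0.065],
    [-0.0175,0.0025,0.065],
    [-0.0175,0.0025,0.065]
  ],
  "dr": [
    [0,0,0],
    [0,0,0],
    [0,0,0],
    [0,0,0],
    [0,0,0],
    [0,0,0],
    [0,0,0],
    [0,0,0]
  ],
  "grip": [-1,-1,-1,-1,-1,-1,-1,-1]
}}

```text
time: 9.73
tcp_pos: [0.5459, -0.3008, 0.1794]
eef_rot: [2.222, 2.22, 0.001]
contact_force: [1.0, 0.2, -0.1]
gripper_width: 0.0095
grasp_force: 20.0
```

```bash
python3 go.py 0.545 -0.3005 0.178 0; python3 cap.py j; python3 -c "
from h import *
o=pickle.load(open('j.pkl','rb')); S=o['side']
print('mid',proj(S,(.545,-.3005,.2)),'collar',proj(S,(.545,-.3005,.146)),'foot',proj(S,(.545,-.3005,.129)))
cv2.imwrite('pics/final.png',cv2.resize(S['image'][150:330,260:500],None,fx=3.3,fy=3.3,interpolation=cv2.INTER_CUBIC))"
```

```text
t 9.7333 p [ 0.5459 -0.3008  0.1794] yaw -0.03 w 0.009527954595065825 F [ 1.   0.2 -0.1] gf 19.999882578849792
travel cm [ 0.03 -0.09  0.14] dr [ 0.001  0.    -0.001]
[ 0.99424939  0.16581978 -0.132576  ] [ 0.54588354 -0.30080247  0.17944334] [-7.33890804e-02 -7.33805537e+01  1.51118642e+01 -4.26031566e+01
 -3.16777232e-02  6.15386968e-02 -4.33296853e-03]
[(146, 7), (147, 9), (148, 9), (149, 9), (150, 9), (151, 9), (152, 9), (153, 8), (154, 1)]
[(146, 7), (147, 9), (148, 9), (149, 9), (150, 9), (151, 9), (152, 9), (153, 7), (154, 2)]
mid [389.06342011 245.366247  ] collar [384.57520051 261.65552935] foot [383.23367171 266.52439566]
```

View pics/final.png

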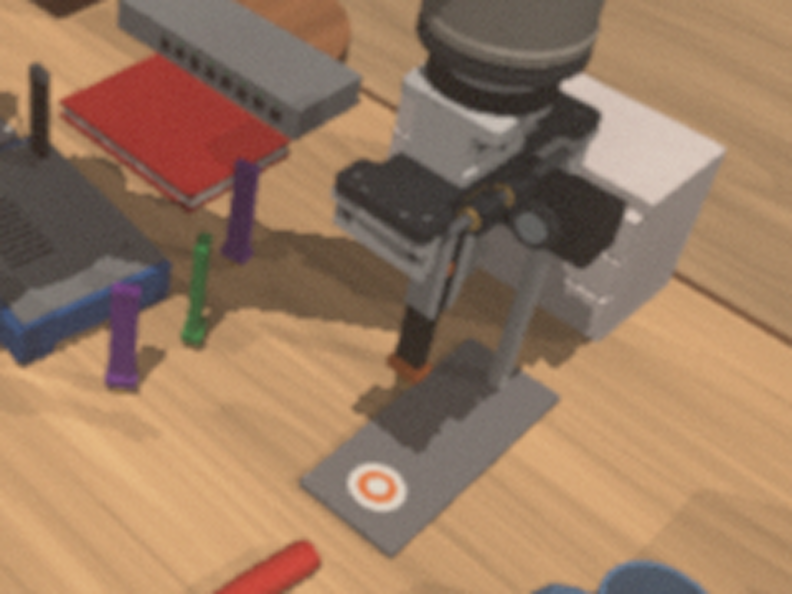

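The orange collar is seen at crop (410,370), side (384.2,262.1), within 1 px of the predicted (384.6,261.7). The antenna hangs upright over the mark, grey is in its socket and the cap is up. Handing in.

>>> {"method": "apply_moves", "body": {
  "travel": [
    [0,0,0],
    [0,0,0],
    [0,0,0],
    [0,0,0],
    [0,0,0],
    [0,0,0]
  ],
  "dr": [
    [0,0,0],
    [0,0,0],
    [0,0,0],
    [0,0,0],
    [0,0,0],
    [0,0,0]
  ],
  "grip": [-1,-1,-1,-1,-1,-1]
}}

```text
time: 10.33
tcp_pos: [0.5454, -0.301, 0.1787]
eef_rot: [-2.223, -2.22, 0.0]
contact_force: [0.4, 0.3, -1.1]
gripper_width: 0.01
grasp_force: 20.0
```

```bash
python3 -c "
from plant import ticket; print(ticket.hand_in())"
```

```text
the job is handed in; nothing more can be done
None
```

I pressed the cap fully down and it sprang back. The orange-banded antenna is held upright over the mark at lens height, broad side to the camera. The job was handed in at about 10.3 s; no verdict was returned.

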